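# Turn the raised leaf of the shade book

### The arm

A 6-joint arm with a two-finger parallel gripper is mounted at the origin on the work surface. World frame = base frame: x ahead of the robot, y to its left, z up, the work surface at z = 0. Lengths are in m, angles in degrees, forces in N, time in s.
With the tool pointing down it reaches from about 0.25 to 0.725 m from the base axis. Payload 9.7 kg.
Tool frame: the origin (TCP) lies on the centre line of the jaws, within the pads' length; the fingertips stand 22 mm ahead of it and the grasp point (between the pads) lies 3 mm ahead of it; z points along the fingers, y is the direction in which the jaws open and shut (so a half turn about z gives the same grasp; the last joint's range is limited). The gripper opens to 85 mm and grips with 20 to 120 N. Pads are 22 mm wide; open, the fingers measure 114 mm over their backs; the gripper's body (76 mm by 85 mm) begins 54 mm behind the grasp point. The pads swing forward as they close: fully open they stand 13 mm farther back than shut.
Start: joints at [-66.75, 4.979, 10.078, 95.1, 0, 90], TCP at [0.217, -0.505, 0.253] pointing down, gripper open.
Joint ranges: [-179.16, 179.16], [-48.56, 103.87], [-65.8, 70.77], [-126.05, 130.52], [-82.76, 87.17], [-180, 180]. Speed limits (degrees/s): [127.2, 127.2, 147.25, 180, 180, 180].

### API

Orientations are given as [roll, pitch, yaw] about the fixed x, y, z axes, in that order (R = Rz(yaw) Ry(pitch) Rx(roll)).
In Python, from workcell import monitor, eyes, job gives the robot as it stands. The module is installed in compiled form; this text tells all that it offers.
- The arm moves only by the tool drive_tool, never from a script. Its argument "plan" is a list of rows, each a list of 3 entries, a list of its own where there are three numbers: the opening, from 0 (shut) to 1 (fully open), then the shift along the world's x, y, z in m, then the turn about the world's z in degrees. In form: [[gripper, [x, y, z], yaw], ...]. A call has 1 to 10 rows; each row shifts and turns the commanded pose from where the row before left it; what a row does not reach is not made up. A row lasts 1/8 s, in which the tool goes at most 62.5 mm and 10.7 degrees, less where a joint would pass 70% of its speed; a pose out of reach is approached as far as the arm can. A call is refused whole if a number of a shift passes 0.0625 or a number of a turn 10.7, either way. A call with a gripper value outside its range is refused whole. The fingers move at their own pace and stop on an object; "grip_force" is the grip in N (left out, the last holds). Time passes only in rows, so rows that do not move let the fingers close. It gives the time, the measured TCP pose, the force and the opening at its end, in the units of the state.
- monitor.get_obs(): the state, without advancing time (a new reading comes with each control period).
- eyes.camera(name): name is "scene" or "top" or "wrist"; returns (picture, depth): 420x560x3 uint8, red, green, blue; 420x560 float32, m along the optical axis (not along the pixel's ray), 0 where there is no reading.
- eyes.camera_params(name): a dict with "fx", "fy", "cx", "cy" (pixels), "extrinsics" (4x4, takes a point from world to camera coordinates); the wrist camera has in their place "mount" (4x4, takes a point from camera to tool coordinates, whose origin is the TCP and whose axes are the flange's). Camera axes: x right, y down, z forward; pixel columns grow to the right and rows downward; lengths in m; the calibration is good to about 2 mm. A picture is of the moment at which its call begins: read the wrist's pose just before it. camera_params takes no time and is no camera call.
- job.job_done(): hands the job in, once; it reports no verdict.
The state is a dict: "time": time; "q": joint angles; "qd": joint speeds; "joint_efforts": joint torques, N m; "ee_pos": TCP position; "tcp_rot": TCP orientation; "wrist_force": force on the tool from outside, world axes, zero at the start; "torque": the same for the moment, N m; "opening": finger opening in m.
Only numpy, scipy, OpenCV 4.12 (cv2) and the standard library are available. Lean on these libraries where they do the work, as an engineer would, in place of code of your own. Each camera call takes 0.05 s, during which the arm holds its last target.

### The job

On the weighing bench lies a shade book whose one loose stiff leaf stands part-raised on one side of the spine. With a fingertip, push that leaf up and over the spine and press it gently down until it lies flat on the other side, then take the hand away. Do not pinch the leaf, slam it over or shift or lift the book, and leave the things around it standing where they are.

Things in the scene. Friction and masses are not known exactly. Their poses are not given: they have to be found in the camera images.
- book: shade book lying on the bench, 1.8 kg, not fixed: grey base board 200 x 250 x 8 mm with two fixed stacks of white leaves (each 170 x 105 mm, top at 30 mm, from 12.5 to 117.5 mm either side of the spine) and a steel spine rod between them. Origin: centre of the underside. x runs along the spine, y across it, z up; the loose leaf starts on the -y side and must end on the +y side. Before the start the book may be turned up to 30 degrees either way
- spine_mid (a point): middle of the spine rod, on the leaf's hinge axis (34 mm above the bench); the axis runs along the book's x
- leaf (a joint): angle of the loose leaf about the spine: 0 flat on the book's -y stack, 1.57 upright, 3.14 flat on the +y stack. Starts between 0.35 and 0.8. The hinge is stiff by friction: the leaf stays at any angle where it is left, and moves with about 2 N at its free edge; it must be pushed all the way down
- leaf_edge (a point): middle of the leaf's free edge, 145 mm from the hinge axis, half-way through its thickness. The leaf is a rigid white panel 160 mm along the spine, 6 mm thick, 9 to 145 mm from the axis; it overhangs the stack beneath by 27 mm (the base board by 20 mm), so that a finger can come under it from outside
- bottle: amber bottle with a red cap, 60 mm across, 150 mm tall; loose, to be left alone; origin at the centre of its underside
- jar: lidded glass jar, 56 mm across, 75 mm tall; loose, to be left alone; origin at the centre of its underside
- beaker: glass beaker, 72 mm across, 85 mm tall; loose, to be left alone; origin at the centre of its underside
- dish: shallow white dish, 84 mm across, 22 mm tall; loose, to be left alone; origin at the centre of its underside
- weight: brass calibration weight with a knob, 32 mm across, 48 mm tall; loose, to be left alone; origin at the centre of its underside
- scoop: steel spoon, 170 mm long, lying flat; loose, to be left alone; origin at the middle of its length, underside

How it is judged (in metres and radians):
On the way, in this order (a step that is already met when the one before it is completed fails the run):
1. the leaf is brought upright over the spine (value of joint leaf between 1.3 and 1.9 rad), for 0.05 s.
2. the leaf lies flat on the other side (value of joint leaf above 3.07 rad), for 0.2 s.
At the end, for the whole second after the job is handed in: the leaf rests within 0.07 rad (4 degrees) of flat on the book's +y side; the book lies flat within 30 mm of where it was; each bystander is within 30 mm of where it was and still upright (value of joint leaf above 3.07 rad and velocity of joint leaf between -0.1 and 0.1 rad/s and distance of each of book, bottle, jar, beaker, dish, weight, scoop from where it was at the start of the episode below 0.03 m and angle between book's own z axis and vertical below 0.05 rad and linear speed of book below 0.02 m/s and angle between each of bottle, jar, beaker, dish, weight's own z axis and vertical below 0.2 rad); the robot touches nothing.
It fails at once if the leaf is pinched: fingers press on both of its faces at once (contact force between the fingers and leaf_c0 above 1 N and contact force between the fingers and leaf_c1 above 1 N).
It fails at once if the leaf is slammed over (faster than 4 rad/s) (velocity of joint leaf above 4 rad/s).
It fails at once if the leaf is pressed with more than 40 N (contact force between anything else and leaf above 40 N).
It fails at once if the book is lifted or shoved (15 mm up, or 30 mm away) (height (world z) of book above 0.015 m or distance of book from where it was at the start of the episode above 0.03 m).
It fails at once if a bystander is moved more than 30 mm or knocked over (distance of any of bottle, jar, beaker, dish, weight, scoop from where it was at the start of the episode above 0.03 m or angle between any of bottle, jar, beaker, dish, weight's own z axis and vertical above 0.4 rad).
It also fails if it takes over 45 s, if anything falls off the work surface, if the arm or the gripper's body presses on something with over 40 N, if the wrist force passes 120 N, or if a joint passes its speed limit or range.

## Working session

There is one attempt and no reset: what is moved stays moved. The work goes in short steps, Python scripts to look and compute and a tool call to move; the robot and the scene stay as the last step left them, time stands still between calls to the robot, and variables do not carry over. Pictures are saved under pics/ and viewed, and the job is handed in when it is done.

Besides the shell and the picture viewer there is one more tool, called after ">>>" as name(argument=value, ...) on one line, values as JSON. drive_tool: Moves the arm, as the interface text tells. Its arguments: {"type":"object","properties":{"plan":{"type":"array","items":{"type":"array"}},"grip_force":{"type":"number"}},"required":["plan"]}

```bash
mkdir -p pics
python3 - <<'E'
from workcell import monitor, eyes
import cv2, numpy as np
print(monitor.get_obs())
for n in("scene","top"):
    p,d=eyes.camera(n); np.savez(f"{n}.npz",p=p,d=d,**{k:v for k,v in eyes.camera_params(n).items()})
    cv2.imwrite(f"pics/{n}0.png",p[:,:,::-1])
    print(n,eyes.camera_params(n))
E
```

```text
{'time': 0.0, 'q': array([-6.67475992e+01,  5.00938233e+00,  1.00328037e+01,  9.50995317e+01,
        7.11303799e-04,  8.99994380e+01]), 'qd': array([-0.03093617, -0.01335806,  0.07641825,  0.0041321 , -0.04098927,
       -0.01674165]), 'joint_efforts': array([-5.83019810e-04, -5.20383596e+01,  4.64808977e+01,  1.58467039e-02,
       -1.03015370e-04,  4.41797340e-06]), 'ee_pos': array([ 0.21704955, -0.50512988,  0.25258475]), 'tcp_rot': array([-1.79923890e+02, -7.12049765e-04,  2.32529619e+01]), 'wrist_force': array([-0.18797123,  0.34810161,  0.27870122]), 'torque': array([-0.00163475,  0.00537892, -0.02637307]), 'opening': 0.08553072387981356}
scene {'fx': 391.4355012740253, 'fy': 391.4355012740253, 'cx': 286.1813992367172, 'cy': 208.86006401739317, 'extrinsics': array([[ 0.72012585,  0.6938009 , -0.00768623, -0.44338707],
       [ 0.42305131, -0.4478297 , -0.78770308, -0.19852497],
       [-0.54995123,  0.56399368, -0.61600712,  1.20691779],
       [ 0.        ,  0.        ,  0.        ,  1.        ]])}
top {'fx': 434.56355360321265, 'fy': 434.56355360321265, 'cx': 277.3053815897288, 'cy': 204.46414940374794, 'extrinsics': array([[-0.08208739, -0.99661547, -0.00438866,  0.05856561],
       [-0.9741839 ,  0.08116744, -0.21065984,  0.59299561],
       [ 0.21030307, -0.01301715, -0.97754958,  0.77884685],
       [ 0.        ,  0.        ,  0.        ,  1.        ]])}
```

View pics/scene0.png

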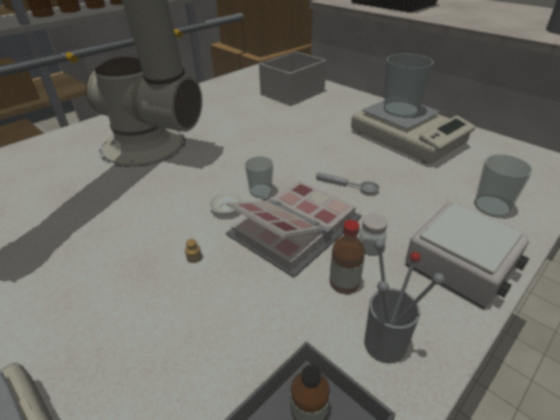

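View pics/top0.png

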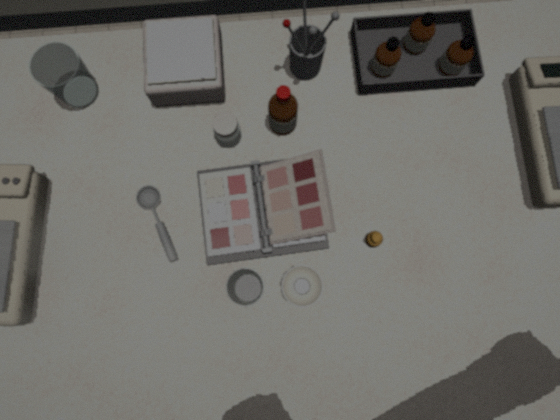

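```bash
cat > h.py <<'E'
import numpy as np, cv2
def cloud(n,f=None):
    z=np.load(f or f"{n}.npz"); d=z['d']; v,u=np.mgrid[:420,:560]
    P=np.stack([(u-z['cx'])/z['fx']*d,(v-z['cy'])/z['fy']*d,d],-1)
    E=np.linalg.inv(z['extrinsics']); W=P@E[:3,:3].T+E[:3,3]; W[d==0]=np.nan
    return W
E
python3 - <<'E'
from h import *
W=cloud("top"); z=np.load("top.npz")
c=z['p'][60:320,120:400][:,:,::-1]; cv2.imwrite("pics/topc.png",cv2.resize(c,None,fx=2.8,fy=2.3,interpolation=cv2.INTER_CUBIC))
for v in range(150,270,8):
    print(v,[tuple(np.round(W[v,u]*1000).astype(int)) if np.isfinite(W[v,u,0]) else None for u in range(192,345,12)])
E
```

```text
150 [(np.int64(745), np.int64(182), np.int64(-3)), (np.int64(742), np.int64(156), np.int64(-1)), (np.int64(741), np.int64(130), np.int64(-3)), (np.int64(738), np.int64(104), np.int64(-3)), (np.int64(735), np.int64(78), np.int64(1)), (np.int64(733), np.int64(53), np.int64(0)), (np.int64(731), np.int64(27), np.int64(-1)), (np.int64(729), np.int64(2), np.int64(0)), (np.int64(726), np.int64(-24), np.int64(1)), (np.int64(724), np.int64(-50), np.int64(1)), (np.int64(721), np.int64(-75), np.int64(3)), (np.int64(721), np.int64(-101), np.int64(-3)), (np.int64(717), np.int64(-126), np.int64(3))]
158 [(np.int64(727), np.int64(183), np.int64(-3)), (np.int64(724), np.int64(157), np.int64(-2)), (np.int64(721), np.int64(131), np.int64(3)), (np.int64(719), np.int64(105), np.int64(0)), (np.int64(716), np.int64(79), np.int64(3)), (np.int64(715), np.int64(54), np.int64(0)), (np.int64(713), np.int64(29), np.int64(1)), (np.int64(711), np.int64(3), np.int64(1)), (np.int64(709), np.int64(-23), np.int64(-2)), (np.int64(680), np.int64(-42), np.int64(82)), (np.int64(674), np.int64(-63), np.int64(96)), (np.int
[... 7101 characters left out ...]
53), np.int64(-1)), (np.int64(499), np.int64(-78), np.int64(2)), (np.int64(497), np.int64(-102), np.int64(0))]
262 [(np.int64(505), np.int64(191), np.int64(2)), (np.int64(503), np.int64(167), np.int64(-1)), (np.int64(500), np.int64(141), np.int64(7)), (np.int64(498), np.int64(117), np.int64(6)), (np.int64(497), np.int64(94), np.int64(-1)), (np.int64(495), np.int64(70), np.int64(0)), (np.int64(492), np.int64(45), np.int64(3)), (np.int64(491), np.int64(21), np.int64(1)), (np.int64(488), np.int64(-3), np.int64(2)), (np.int64(487), np.int64(-27), np.int64(0)), (np.int64(485), np.int64(-52), np.int64(-1)), (np.int64(483), np.int64(-76), np.int64(0)), (np.int64(481), np.int64(-100), np.int64(-1))]
```

View pics/topc.png

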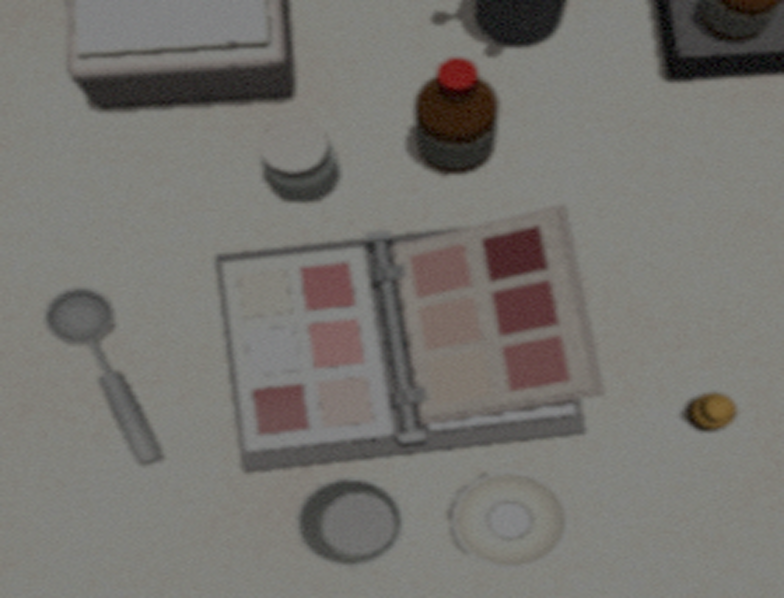

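Run:
```python
from h import *
W=cloud("top"); z=np.load("top.npz"); p=z['p'].astype(int)
R=lambda v0,v1,u0,u1: W[v0:v1,u0:u1].reshape(-1,3)
A=R(180,225,275,312); A=A[np.isfinite(A[:,0])]
c=A.mean(0); n=np.linalg.svd(A-c,full_matrices=0)[2][2]; n*=np.sign(n[2])
s=np.cross(n,[0,0,1]); s/=np.linalg.norm(s); 
if s[0]<0:s=-s
print("leaf",c,n,"angle",np.arccos(n[2]),"spine dir",s,np.degrees(np.arctan2(s[1],s[0])), "rms",np.std((A-c)@n))
# min area rect of objects: book board mask z>4mm
m=((W[:,:,2]>0.0045)).astype(np.uint8); m=cv2.morphologyEx(m,cv2.MORPH_OPEN,np.ones((3,3)))
k,l,st,cen=cv2.connectedComponentsWithStats(m)
for i in range(1,k):
    if st[i,4]>25:
        q=W[l==i]; q=q[np.isfinite(q[:,0])]; print(st[i],np.round(q.min(0),3),np.round(q.max(0),3))
b=(l==l[200,220])&(W[:,:,2]<0.045)
for lo,hi in((0.004,0.014),(0.022,0.036)):
    q=W[b&(W[:,:,2]>lo)&(W[:,:,2]<hi)][:,:2].astype(np.float32)*1000
    r=cv2.minAreaRect(q); print(lo,r,cv2.boxPoints(r))
```

```text
leaf [ 0.59684072 -0.02073277  0.06993996] [-0.0246887   0.4646601   0.88514488] angle 0.48399105088848515 spine dir [ 0.99859143  0.05305799 -0.        ] 3.041426784115219 rms 0.0013114575950117127
[303   0   4  21  65] [ 0.943 -0.076  0.129] [ 0.958 -0.069  0.174]
[ 351    9  133   85 5679] [ 0.838 -0.449  0.005] [ 1.002 -0.187  0.108]
[ 283   12   57   68 1868] [ 0.867 -0.131  0.005] [ 0.958 -0.028  0.21 ]
[ 143   15   83   91 6780] [0.843 0.101 0.005] [1.014 0.262 0.092]
[370  37  32  42 925] [ 0.871 -0.298  0.005] [ 0.974 -0.221  0.108]
[  28   41   70   67 3064] [0.848 0.37  0.005] [0.95  0.471 0.124]
[ 509   56   51  152 5950] [ 0.553 -0.598  0.006] [ 0.864 -0.507  0.085]
[ 268   85   30   51 1187] [ 0.758 -0.046  0.005] [0.811 0.013 0.153]
[213 112  29  36 813] [0.74  0.073 0.005] [0.792 0.129 0.08 ]
[  198   149   138   116 12136] [ 0.496 -0.092  0.005] [0.705 0.171 0.105]
[   0  164   49  162 6446] [0.409 0.476 0.01 ] [0.722 0.549 0.084]
[136 185  25  24 242] [0.621 0.249 0.005] [0.67  0.299 0.017]
[149 200  29  62 487] [0.509 0.218 0.005] [0.639 0.274 0.024]
[366 231  17  17 230] [ 0.504 -0.192  0.005] [ 0.534 -0.163  0.05 ]
[ 282  265   42   43 1250] [ 0.398 -0.068  0.005] [0.48  0.014 0.025]
[226 267  39  40 703] [0.409 0.046 0.005] [0.48  0.115 0.087]
0.004 ((602.56982421875, 42.10200500488281), (200.63980102539062, 250.08192443847656), 3.318188190460205) [[495.18063  161.12672 ]
 [509.6556   -88.535934]
 [709.959    -76.922714]
 [695.484    172.73994 ]]
0.022 ((598.7817993164062, 42.544349670410156), (180.71640014648438, 234.35289001464844), 3.765906572341919) [[500.92255  153.53304 ]
 [516.3149   -80.31381 ]
 [696.64105  -68.444336]
 [681.2487   165.40251 ]]
```

>>> drive_tool(plan=[[0, [0.038, 0.038, 0], 7], [0, [0.038, 0.038, 0], 7], [0, [0.038, 0.038, 0], 7], [0, [0.038, 0.038, 0], 7], [0, [0.038, 0.038, 0], 7], [0, [0.038, 0.038, 0], 7], [0, [0.038, 0.038, 0], 7], [0, [0.038, 0.038, 0], 7], [0, [0.038, 0.038, 0], 7], [0, [0.038, 0.038, 0], 7]], grip_force=40)

```text
time: 1.35
ee_pos: [0.5981, -0.1239, 0.2529]
tcp_rot: [-180.0, -0.0, 93.5]
wrist_force: [0.6, -0.6, 0.1]
opening: -0.0
```

>>> drive_tool(plan=[[0, [0, 0, -0.04], 0], [0, [0, 0, -0.04], 0], [0, [0, 0, -0.04], 0], [0, [0, 0, -0.035], 0], [0, [0, 0, 0], 0]])

```text
time: 1.98
ee_pos: [0.5953, -0.1249, 0.0952]
tcp_rot: [-179.7, -0.1, 93.3]
wrist_force: [0.8, -0.1, 0.9]
opening: -0.0
```

```bash
cat > look.py <<'E'
import sys,numpy as np,cv2
from workcell import monitor, eyes
n,tag=sys.argv[1:3]; x0,y0,x1,y1=map(int,sys.argv[3:7])
o=monitor.get_obs(); print(o['time'],o['ee_pos'],o['tcp_rot'],o['wrist_force'],o['opening'])
p,d=eyes.camera(n); np.savez(f"{tag}.npz",p=p,d=d,**eyes.camera_params(n))
s=min(800/(x1-x0),600/(y1-y0)); cv2.imwrite(f"pics/{tag}.png",cv2.resize(p[y0:y1,x0:x1,::-1],None,fx=s,fy=s,interpolation=cv2.INTER_CUBIC)[:600,:800])
E
python3 look.py scene s1 140 110 400 300;python3 look.py top t1 180 60 400 300
```

```text
1.975 [ 0.59528123 -0.12490718  0.09517694] [-1.79676956e+02 -8.89888994e-02  9.32520804e+01] [ 0.76168324 -0.13670204  0.93157491] -1.2175174315843543e-05
2.025 [ 0.59642664 -0.12519301  0.09765254] [-1.79869339e+02 -3.45714940e-02  9.32495492e+01] [1.08940982 0.03055236 0.53190807] 0.00017892975698763052
```

View pics/s1.png

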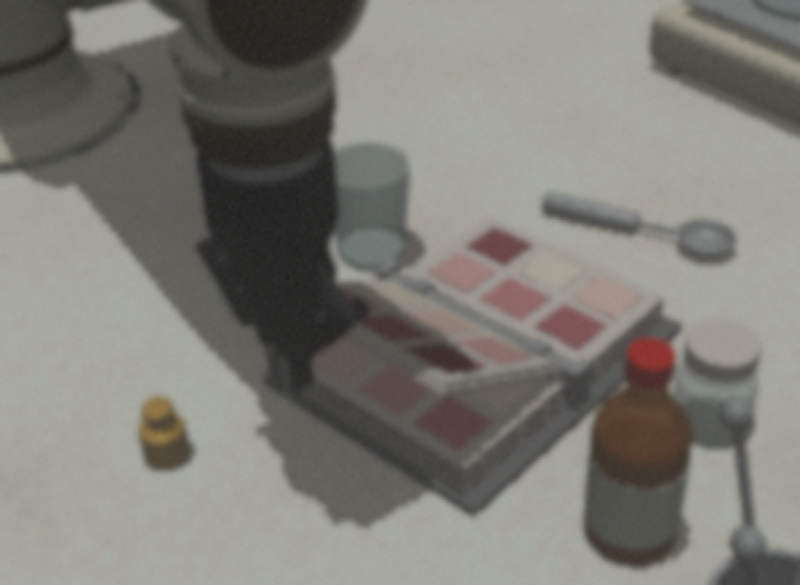

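View pics/t1.png

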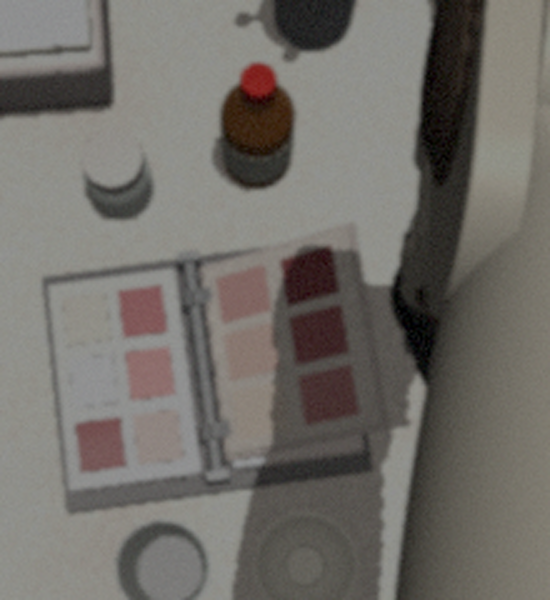

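Run:
```python
import numpy as np
C=np.array([.601,.043]); a=np.radians(3.3); Y=np.array([-np.sin(a),np.cos(a)])
def pose(t,pen=0):
    if t<np.pi/2: y=-(145*np.cos(t)+3*np.sin(t)); z=34+145*np.sin(t)-3*np.cos(t)-25
    else: y=-(120*np.cos(t)+3*np.sin(t)); z=34+120*np.sin(t)-3*np.cos(t)
    return (y-11)/1000,(z+22)/1000
pr=None
for t in np.r_[0.4,.48,np.arange(.6,3.11,.12),3.14]:
    y,z=pose(t); d=(0,0) if pr is None else (y-pr[0],z-pr[1]); pr=(y,z)
    w=Y*y+C; print(round(t,2),"y'",round(y,4),"world y",round(w[1],4),"x",round(w[0]-.01,4),"z",round(z,4),"d",np.round(np.array(d)*1000,1))
```

```text
0.4 y' -0.1457 world y -0.1025 x 0.5994 z 0.0847 d [0 0]
0.48 y' -0.141 world y -0.0978 x 0.5991 z 0.0953 d [ 4.7 10.6]
0.6 y' -0.1324 world y -0.0891 x 0.5986 z 0.1104 d [ 8.6 15.1]
0.72 y' -0.122 world y -0.0788 x 0.598 z 0.1244 d [10.4 14. ]
0.84 y' -0.11 world y -0.0668 x 0.5973 z 0.137 d [12.  12.6]
0.96 y' -0.0966 world y -0.0535 x 0.5966 z 0.1481 d [13.4 11.1]
1.08 y' -0.082 world y -0.0389 x 0.5957 z 0.1575 d [14.6  9.4]
1.2 y' -0.0663 world y -0.0232 x 0.5948 z 0.1651 d [15.7  7.6]
1.32 y' -0.0499 world y -0.0068 x 0.5939 z 0.1707 d [16.4  5.7]
1.44 y' -0.0329 world y 0.0102 x 0.5929 z 0.1744 d [17.   3.7]
1.56 y' -0.0156 world y 0.0275 x 0.5919 z 0.176 d [17.3  1.6]
1.68 y' -0.0009 world y 0.0421 x 0.5911 z 0.1756 d [14.7 -0.3]
1.8 y' 0.0133 world y 0.0563 x 0.5902 z 0.1735 d [14.2 -2.1]
1.92 y' 0.0272 world y 0.0702 x 0.5894 z 0.1698 d [13.9 -3.8]
2.04 y' 0.0406 world y 0.0835 x 0.5887 z 0.1644 d [13.3 -5.4]
2.16 y' 0.0532 world y 0.0961 x 0.5879 z 0.1574 d [12.6 -7. ]
2.28 y' 0.0649 world y 0.1078 x 0.5873 z 0.149 d [11.7 -8.4]
2.4 y' 0.0755 world y 0.1183 x 0.5867 z 0.1393 d [10.6 -9.8]
2.52 y' 0.0848 world y 0.1277 x 0.5861 z 0.1283 d [  9.3 -10.9]
2.64 y' 0.0928 world y 0.1356 x 0.5857 z 0.1163 d [  8. -12.]
2.76 y' 0.0993 world y 0.1421 x 0.5853 z 0.1035 d [  6.5 -12.9]
2.88 y' 0.1041 world y 0.147 x 0.585 z 0.0899 d [  4.9 -13.5]
3.0 y' 0.1074 world y 0.1502 x 0.5848 z 0.0759 d [  3.2 -14. ]
3.14 y' 0.109 world y 0.1518 x 0.5847 z 0.0592 d [  1.6 -16.7]
```

>>> drive_tool(plan=[[0, [0, 0.012, 0], 0], [0, [0, 0.009, 0], 0], [0, [0, 0.006, 0], 0], [0, [0, 0.004, 0.006], 0], [0, [0, 0.004, 0.007], 0], [0, [0, 0.005, 0.007], 0], [0, [0, 0.005, 0.007], 0], [0, [0, 0, 0], 0]])

```text
time: 3.08
ee_pos: [0.5974, -0.0806, 0.1269]
tcp_rot: [179.9, 0.1, 93.2]
wrist_force: [-0.5, -4.9, 3.8]
opening: 0.0
```

```bash
python3 look.py scene s2 140 110 400 300
```

```text
3.075 [ 0.59737848 -0.08059113  0.12691484] [1.79908120e+02 1.13377899e-01 9.32421500e+01] [-0.50809006 -4.8654729   3.75895936] 2.9097078678042576e-05
```

View pics/s2.png

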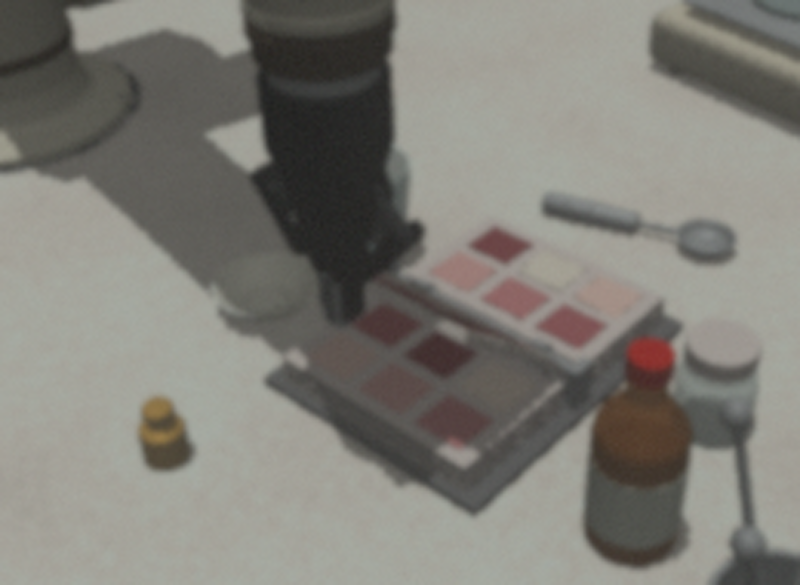

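>>> drive_tool(plan=[[0, [0, 0.006, 0.007], 0], [0, [0, 0.006, 0.006], 0], [0, [0, 0.007, 0.006], 0], [0, [0, 0.007, 0.006], 0], [0, [0, 0.007, 0.005], 0], [0, [0, 0.007, 0.005], 0]])

```text
time: 3.88
ee_pos: [0.5971, -0.0396, 0.1603]
tcp_rot: [-180.0, -0.0, 93.3]
wrist_force: [-0.4, -1.8, -0.4]
opening: -0.0001
```

```bash
python3 look.py scene s3 140 110 400 300; python3 look.py top t3 180 60 400 300
```

```text
3.875 [ 0.59708494 -0.03962791  0.16029367] [-1.79982202e+02 -2.11813973e-02  9.32665697e+01] [-0.36196498 -1.78476453 -0.41203974] -0.00014100588901817083
3.925 [ 0.59734041 -0.03897268  0.16105787] [ 1.79959619e+02 -3.24911675e-02  9.32914476e+01] [-0.45907789  0.28813274 -0.4639395 ] -0.0001134236356500874
```

View pics/s3.png

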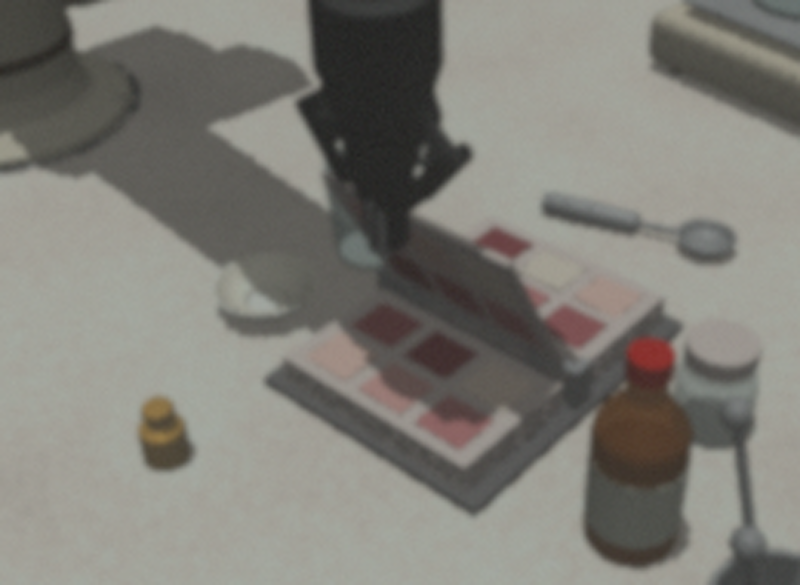

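View pics/t3.png

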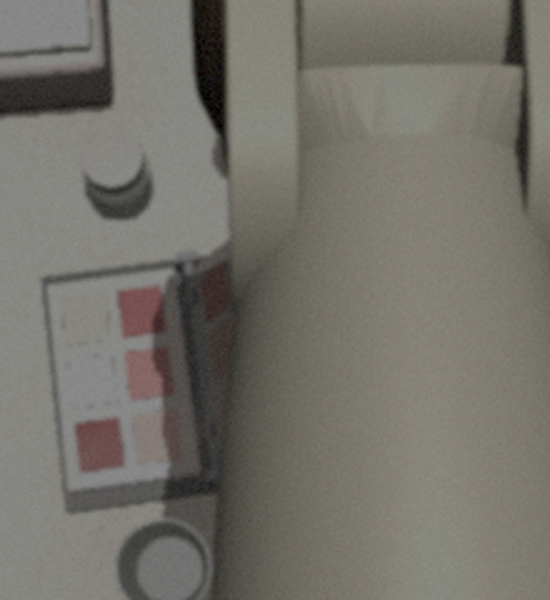

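>>> drive_tool(plan=[[0, [-0.001, 0.008, 0.003], 0], [0, [0, 0.008, 0.003], 0], [0, [-0.001, 0.008, 0.003], 0], [0, [0, 0.008, 0.002], 0], [0, [-0.001, 0.008, 0.002], 0], [0, [0, 0.008, 0.001], 0], [-0.0, [-0.001, 0.009, 0.001], 0], [0, [0, 0.009, 0], 0], [0, [-0.001, 0.005, 0], 0]])

```text
time: 5.1
ee_pos: [0.5922, 0.0313, 0.1752]
tcp_rot: [180.0, 0.0, 93.3]
wrist_force: [0.5, -1.9, 0.3]
opening: 0.0003
```

```bash
python3 look.py scene s4 140 110 400 300
```

```text
5.1 [0.59215695 0.03133751 0.1751702 ] [1.79996894e+02 4.94983175e-04 9.32756145e+01] [ 0.45858943 -1.85843465  0.34615083] 0.00028151871181288324
```

View pics/s4.png

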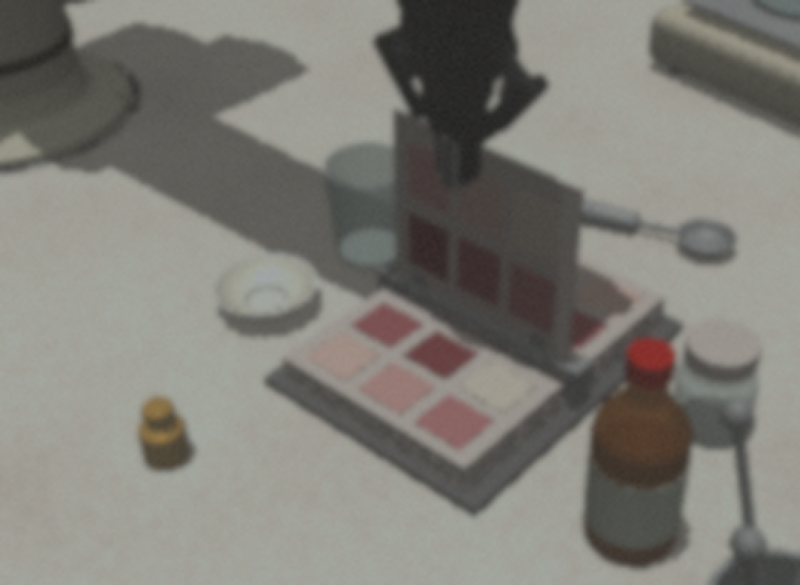

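>>> drive_tool(plan=[[0, [0, 0.008, -0.001], 0], [0, [-0.001, 0.008, -0.001], 0], [0, [0, 0.008, -0.001], 0], [0, [-0.001, 0.008, -0.002], 0], [0, [0, 0.008, -0.002], 0], [0, [-0.001, 0.007, -0.003], 0], [0, [0, 0.007, -0.003], 0], [0, [-0.001, 0.007, -0.004], 0], [0, [0, 0.007, -0.004], 0], [0, [0, 0.007, -0.004], 0]])

```text
time: 6.4
ee_pos: [0.588, 0.1061, 0.1498]
tcp_rot: [-180.0, 0.0, 93.2]
wrist_force: [-0.6, -0.8, 0.3]
opening: -0.0001
```

```bash
python3 look.py scene s5 140 110 400 300
```

```text
6.4 [0.58795152 0.10607926 0.14984874] [-1.79974736e+02  3.16220105e-03  9.32475187e+01] [-0.55422793 -0.82453403  0.29701524] -6.71560530587981e-05
```

View pics/s5.png

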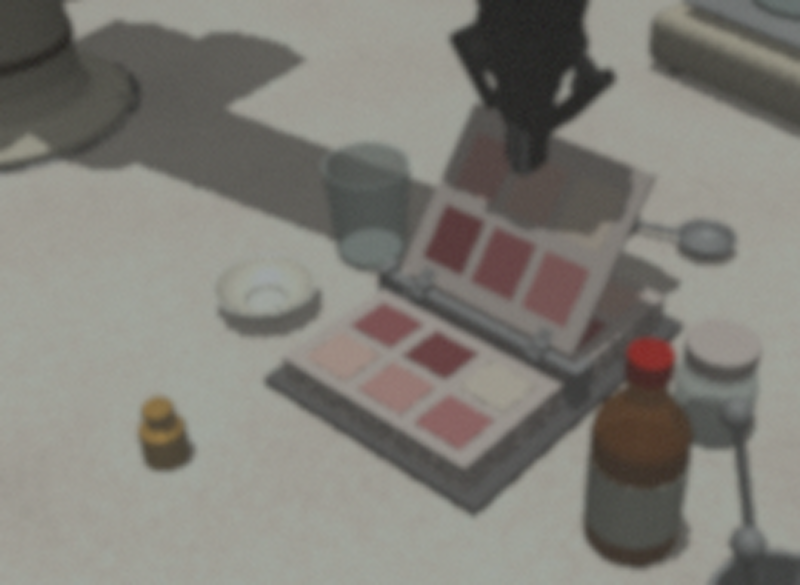

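>>> drive_tool(plan=[[0, [0, 0.006, -0.005], 0], [0, [-0.001, 0.006, -0.005], 0], [0, [0, 0.005, -0.006], 0], [0, [0, 0.005, -0.006], 0], [0, [-0.001, 0.005, -0.006], 0], [0, [0, 0.004, -0.006], 0], [0, [0, 0.004, -0.006], 0], [0, [0, 0.003, -0.007], 0], [0, [0, 0.003, -0.007], 0], [0, [0, 0.002, -0.007], 0]])

```text
time: 7.7
ee_pos: [0.5861, 0.1489, 0.0888]
tcp_rot: [-180.0, -0.0, 93.3]
wrist_force: [-1.0, 0.1, 0.7]
opening: 0.0002
```

```bash
python3 look.py scene s6 140 110 400 300
```

```text
7.7 [0.58609668 0.14891765 0.08876949] [-1.79997335e+02 -1.22195756e-02  9.32550922e+01] [-1.01633239  0.10460126  0.71189469] 0.00019943935906601904
```

View pics/s6.png

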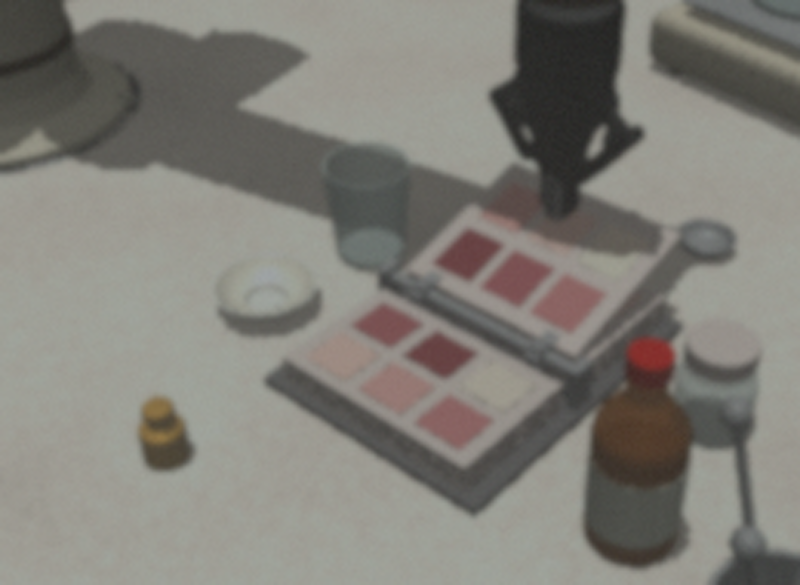

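>>> drive_tool(plan=[[0, [0, 0.002, -0.006], 0], [0, [0, 0.001, -0.006], 0], [0, [0, 0.001, -0.005], 0], [0, [0, 0, -0.004], 0], [0, [0, 0, -0.003], 0], [0, [0, 0, -0.002], 0], [0, [0, 0, 0], 0]])

```text
time: 8.62
ee_pos: [0.586, 0.1526, 0.0631]
tcp_rot: [-180.0, 0.0, 93.2]
wrist_force: [-0.7, -0.3, -0.6]
opening: -0.0002
```

>>> drive_tool(plan=[[0, [0, 0, -0.002], 0], [0, [0, 0, -0.002], 0], [0, [0, 0, 0], 0]])

```text
time: 9.0
ee_pos: [0.5861, 0.1526, 0.0591]
tcp_rot: [-180.0, 0.0, 93.2]
wrist_force: [1.0, -0.5, -0.6]
opening: -0.0001
```

>>> drive_tool(plan=[[0, [0, 0, -0.001], 0], [0, [0, 0, -0.001], 0], [0, [0, 0, 0], 0]])

```text
time: 9.38
ee_pos: [0.5862, 0.1527, 0.0589]
tcp_rot: [179.9, -0.0, 93.2]
wrist_force: [-5.1, -1.1, 12.3]
opening: 0.0001
```

```bash
python3 look.py scene s7 200 130 400 280
```

```text
9.375 [0.58622151 0.1526621  0.05889065] [ 1.79935670e+02 -7.24419895e-03  9.32498117e+01] [-5.05100993 -1.14412107 12.25977215] 6.0032928465125045e-05
```

View pics/s7.png

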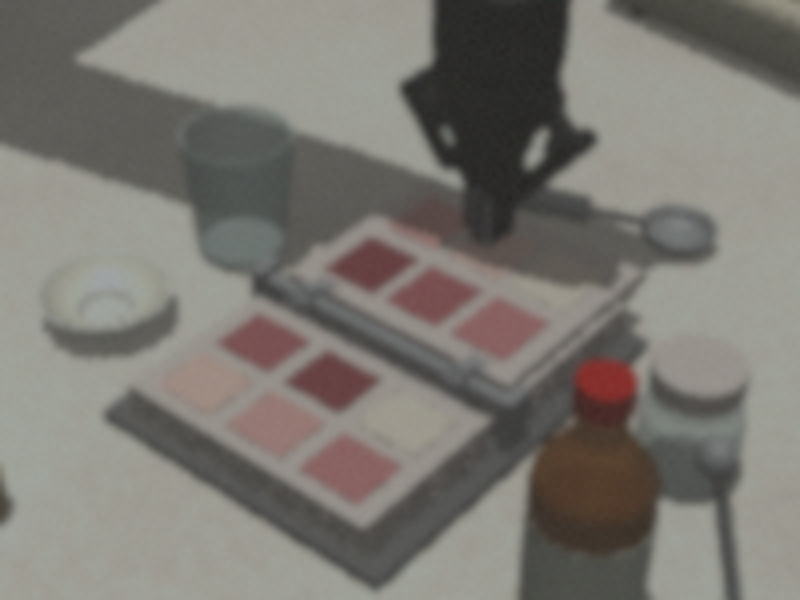

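>>> drive_tool(plan=[[0, [0, 0, 0], 0], [0, [0, 0, 0], 0], [0, [0, 0, 0.004], 0], [0, [0, 0, 0.01], 0], [0, [0, 0, 0.03], 0], [0, [0, 0, 0.05], 0], [0, [0, 0, 0.05], 0], [0, [0, 0, 0.05], 0]])

```text
time: 10.42
ee_pos: [0.5859, 0.1526, 0.2534]
tcp_rot: [180.0, -0.0, 93.2]
wrist_force: [0.1, -0.5, -0.3]
opening: 0.0
```

>>> drive_tool(plan=[[0, [-0.03, -0.05, 0], 0], [0, [-0.03, -0.05, 0], 0], [0, [-0.03, -0.05, 0], 0], [0, [-0.03, -0.05, 0], 0], [0, [-0.03, -0.05, 0], 0], [0, [-0.03, -0.05, 0], 0], [0, [-0.03, -0.05, 0], 0], [0, [-0.03, -0.05, 0], 0], [0, [0, 0, 0], 0], [0, [0, 0, 0], 0]])

```text
time: 11.68
ee_pos: [0.3461, -0.2473, 0.2516]
tcp_rot: [180.0, -0.0, 93.2]
wrist_force: [-0.2, 0.3, 0.2]
opening: -0.0002
```

```bash
python3 look.py scene s8 140 110 400 300; python3 look.py top t8 100 60 400 300
python3 - <<'E'
from h import *
W=cloud("top","t8.npz")
for nm,(a,b,c,d) in dict(leafside=(185,230,212,245),other=(185,230,275,305)).items():
    A=W[a:b,c:d].reshape(-1,3); A=A[np.isfinite(A[:,0])]; m=A.mean(0); n=np.linalg.svd(A-m,full_matrices=0)[2][2]; print(nm,m,n*np.sign(n[2]))
m=((W[:,:,2]>0.0045)).astype(np.uint8); m=cv2.morphologyEx(m,cv2.MORPH_OPEN,np.ones((3,3)))
k,l,st,cen=cv2.connectedComponentsWithStats(m)
for i in range(1,k):
    if st[i,4]>25:
        q=W[l==i]; print(st[i],np.round(np.nanmin(q,0),3),np.round(np.nanmax(q,0),3))
E
```

```text
11.675 [ 0.34609053 -0.24730609  0.25159917] [ 1.79977877e+02 -1.97852656e-03  9.31867307e+01] [-0.21806769  0.31597122  0.19627202] -0.00021044882659286527
11.725 [ 0.34646768 -0.24679163  0.25153539] [ 1.79980759e+02 -3.74406381e-03  9.32775513e+01] [-0.28060727  0.69945371 -1.11330066] 0.00017001863840596446
leafside [0.6046705  0.10768134 0.03684019] [-1.57295230e-04  4.81328508e-03  9.99988404e-01]
other [ 0.59592462 -0.01508942  0.02993157] [ 0.00132691 -0.0092119   0.99995669]
[ 283    0   57   80 1940] [ 0.866 -0.131  0.005] [ 0.959 -0.027  0.209]
[ 351    9  133   85 5679] [ 0.837 -0.449  0.005] [ 1.001 -0.187  0.109]
[ 143   15   83   91 6779] [0.843 0.101 0.008] [1.016 0.262 0.092]
[370  36  32  42 941] [ 0.872 -0.297  0.005] [ 0.975 -0.22   0.109]
[  28   41   70   67 3083] [0.849 0.371 0.005] [0.949 0.471 0.123]
[ 509   56   51  152 5954] [ 0.553 -0.598  0.009] [ 0.864 -0.508  0.086]
[ 268   85   30   51 1184] [ 0.757 -0.047  0.005] [0.81  0.013 0.153]
[213 112  29  36 815] [0.74  0.073 0.005] [0.793 0.129 0.079]
[  185   156   144   109 12295] [ 0.497 -0.087  0.005] [0.707 0.192 0.046]
[   0  164   49  162 6449] [0.409 0.477 0.008] [0.722 0.548 0.085]
[136 185  42  77 716] [0.509 0.218 0.005] [0.671 0.299 0.023]
[366 231  17  16 223] [ 0.504 -0.192  0.005] [ 0.534 -0.163  0.05 ]
[ 282  265   42   43 1218] [ 0.398 -0.067  0.005] [0.479 0.014 0.026]
[226 267  39  40 691] [0.409 0.046 0.005] [0.48  0.115 0.089]
[ 460  289  100  121 7469] [ 0.285 -0.261  0.233] [ 0.408 -0.181  0.539]
```

View pics/s8.png

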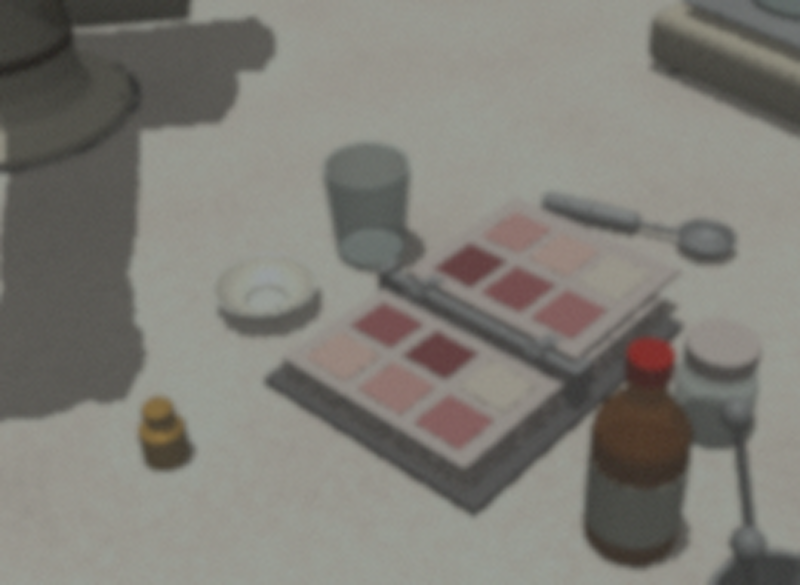

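View pics/t8.png

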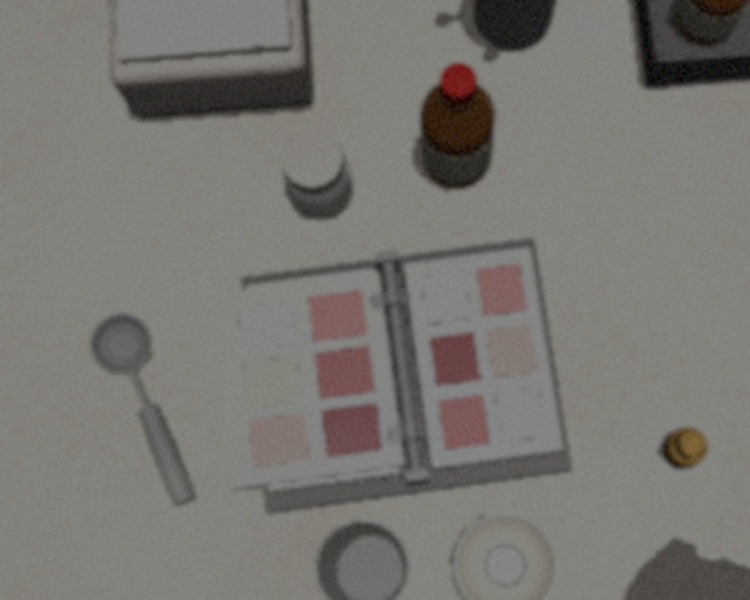

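The leaf lies flat on the +y side: its top is at z = 36.8 mm and its tilt is about 0.005 rad. The bystanders are where they were, and the hand is clear.

```bash
python3 -c "
from workcell import job; print(job.job_done())"
```

```text
the job is handed in; nothing more can be done
None
```

The leaf now lies flat on the +y side of the book and the job is handed in; no verdict was reported. I shut the gripper and pushed the free edge from outside with the fingertips. I carried the leaf slowly over the spine, pressed it down with about 12 N, then lifted off and drew the hand away.

- **Leaf:** depth from the top camera puts its upper face at 36.8 mm, where flat should read 37 mm, with a tilt of about 0.005 rad.
- **Book and bystanders:** the book, bottle, jar, beaker, dish, weight and scoop are unchanged from the start to within a few millimetres.
- **Forces:** the wrist force read about 6 N while raising the leaf and about 13 N at the final press, sampled only at the end of each move. I did not measure the leaf's speed directly, but commanded well under 1 rad/s.
- **Odd reading:** just before the leaf reached its stop, the wrist force read near zero where I expected about 2 N. The next step brought it to the 12 N press, and the later checks showed the leaf flat.

No check failed. The run took about 12 s of the 45 s allowed.

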